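# Hold a plaque in the register corner of the work box

### The job

The blank porcelain door plaque is about to have its border line painted and has to be held square for it. Gently lower the lid of the wooden work box until it is fully shut, because its top is the work board; then lay the plaque flat on the board, a long side along the long metal strip, and push it into the corner so that it bears on both metal strips at once. Finish while still holding the plaque with the fingers, pressed against both strips, and leave the gilt pot, the test tile and the tape roll where they are.

Things in the scene. Friction and masses are not known exactly. Their poses are not given: they have to be found in the camera images.
- work_box: low wooden box with compartments, fixed to the bench, 200 (x) x 260 (y) mm, walls 50 mm high; origin at the centre of its underside, on the bench. Its x axis points from the front (towards the robot) to the hinged back, y to its left, z up.
- lid (a joint): hinge of the box's lid: 0 = shut, grows as the front edge rises (rad), at most 1.5; starts between 0.8 and 1.2. The stiff hinge (0.65 N m friction) keeps the lid where it is left: it must be pushed all the way shut, with a few N near its front edge.
- lid_hinge (a point): point on the hinge axis, mid-width: x +100, y 0, z +50 mm in the box's frame. It turns with the lid: lid x axis runs from the front edge to the hinge, y along the hinge axis to the left, z out of the upper (outer) face, which is 12 mm above this point.
- lid_front (a point): middle of the front edge of the lid, on its upper (outer) face, 200 mm before lid_hinge; same axes. The lid is a plain pale wooden board 200 x 260 x 12 mm, 0.4 kg, level when shut, its upper face then 62 mm above the bench. Two aluminium strips, the stops, are screwed to that face; its front 75 mm are bare.
- stop_corner (a point): the corner where the inner faces of the two strips would meet, on the lid's upper face: x -32, y +98, z +12 mm in the frame of lid_hinge; same axes. The board free for the plaque lies on its -x, -y side. A plaque fully home has its centre at x -29, y -50, z 0 mm in this frame, with its long side along y.
- long_strip: aluminium stop strip along y near the hinge, 150 long x 14 wide x 6 mm high, from 8 to 158 mm right (-y) of the stop corner; its front (-x) face is the stop. Origin at the centre of its underside.
- short_strip: aluminium stop strip along x near the lid's left edge, 84 long x 14 wide x 6 mm high, from 8 to 92 mm before (-x) the stop corner; its right (-y) face is the stop. Origin at the centre of its underside.
- plaque: plain white porcelain block 100 (x) x 58 (y) x 18 mm (z) with two dark screw holes, loose on the bench to the right of the box, about 0.25 kg; origin at the centre of its underside, x along its length. It is the same turned by half a turn. Gripped across its 58 mm width at least 7 mm above its underside, the fingers clear the strips.
- gilt_pot: bystander: small white pot with a cork, 42 mm across, 46 mm high, behind the box; origin at the centre of its underside
- test_tile: bystander: square white tile with colour strokes, 70 x 70 x 9 mm, right of the box; origin at the centre of its underside
- tape_roll: bystander: black roll of tape lying flat, 80 mm across, 24 mm high, in front of the box at the right; origin at the centre of its underside
Mind the look-alikes: they are no part of the job. Leave any turquoise look-alike of the plaque alone.

How it is judged:
On the way, in this order (a step that is already met when the one before it is completed fails the run):
1. the lid is fully shut, the plaque not yet on it (value of joint lid below 0.03 rad and contact force between plaque and work_box below 0.1 N), for 0.2 s.
2. the plaque lies flat on the board (z of plaque in the frame of stop_corner between -0.003 and 0.003 m and contact force between plaque and work_box above 0.2 N), for 0.1 s.
At the end, for the whole second after the job is handed in: The lid is shut (within 0.03 rad); the plaque lies flat on it (3 mm, 0.04 rad), its long side along the long strip (0.04 rad) and its centre within 3 mm of fully home; it presses on each strip with more than 1 N, is held by the fingers (more than 1 N) and is at rest (value of joint lid below 0.03 rad and contact force between plaque and long_strip above 1 N and contact force between plaque and short_strip above 1 N and contact force between the fingers and plaque above 1 N and x of plaque in the frame of stop_corner between -0.032 and -0.026 m and y of plaque in the frame of stop_corner between -0.053 and -0.047 m and z of plaque in the frame of stop_corner below 0.003 m and angle between the x axis of plaque and the y axis of stop_corner, either way round below 0.04 rad and angle between plaque's own z axis and vertical below 0.04 rad and linear speed of plaque below 0.02 m/s); the arm keeps its last pose, push and grip.
It fails at once if the lid slams (faster than 2.5 rad/s) (velocity of joint lid below -2.5 rad/s).
It fails at once if the gilt pot is moved (distance of gilt_pot from where it was at the start of the episode above 0.03 m).
It fails at once if the test tile is moved (distance of test_tile from where it was at the start of the episode above 0.03 m).
It fails at once if the tape roll is moved (distance of tape_roll from where it was at the start of the episode above 0.03 m).
It also fails if it takes over 64 s, if anything falls off the work surface, if the arm or the gripper's body presses on something with over 40 N, if the wrist force passes 120 N, or if a joint passes its speed limit or range.

### The arm

A 6-joint arm with a two-finger parallel gripper is mounted at the origin on a cart in front of the work surface, level with it; the furniture and walls round the work are solid. World frame = base frame: x ahead of the robot, y to its left, z up, the work surface at z = 0. Lengths are in m, angles in rad, forces in N, time in s.
With the tool pointing down it reaches from about 0.35 to 0.975 m from the base axis. Payload 4.9 kg.
Tool frame: the origin (TCP) lies at the very end of the fingers, on their centre line; the grasp point (between the pads) lies 19 mm behind it (ctrl.grasp_offset is the distance from the TCP to the grasp point, in m); z points along the fingers, y is the line along which they close (so a half turn about z gives the same grasp; the last joint's range is limited). The gripper opens to 85 mm and grips with 20 to 120 N. Pads are 22 mm wide; open, the fingers measure 114 mm over their backs; the gripper's body (76 mm by 85 mm) begins 54 mm behind the grasp point. The pads swing forward as they close: fully open they stand 13 mm farther back than shut.
Start: joints at [-1.296, 0.053, 1.613, -0, 1.476, -0.119], TCP at [0.24, -0.577, 0.231] pointing down, gripper open.
Joint ranges: [-3.01, 3.01], [-1.01, 2.22], [0.06, 2.58], [-1.02, 4.17], [0.09, 2.62], [-3.14, 3.14]. Speed limits (rad/s): [2.57, 2.57, 3.14, 3.14, 3.14, 3.14].

### API

Orientations are given as a rotation vector (axis times angle).
In Python, from station import ctrl, optics gives the robot as it stands.
- The arm moves only by the shell command python3 -m handwheel 'ROWS' [OPENING] [FORCE]. ROWS is JSON, a list of rows, each an object of numbers: "tx", "ty", "tz": the shift along the tool's x, y, z in mm; "roll": the turn about the tool's z in rad. A call has 1 to 12 rows; each row shifts and turns the commanded pose from where the row before left it, along the tool's axes as they then stand; what a row does not reach is not made up. A row lasts 1/12 s, in which the tool goes at most 41.7 mm and 7.16 degrees, less where a joint would pass 70% of its speed; a pose out of reach is approached as far as the arm can. A call with a gripper value outside its range is refused whole. OPENING is the finger opening in mm, from 0 to 85.4, set as the call begins (- or left out, the last holds). The fingers move at their own pace and stop on an object; FORCE is the grip in N (left out, the last holds). Time passes only in rows, so rows that do not move let the fingers close. It gives the time, the measured TCP pose, the force, the opening and the grip force at its end, in the units of the state.
- ctrl.get_obs(): the state, without advancing time (a new reading comes with each control period).
- optics.get_image(name): name is "scene" or "top" or "wrist"; returns (picture, depth): 420x560x3 uint8, red, green, blue; 420x560 float32, m along the optical axis (not along the pixel's ray), 0 where there is no reading.
- optics.camera_params(name): a dict with "mtx" (3x3 intrinsics, pixels), "extrinsics" (4x4, takes a point from camera to world coordinates); the wrist camera has in their place "tool_from_camera" (4x4, takes a point from camera to tool coordinates, whose origin is the TCP and whose axes are the flange's). Camera axes: x right, y down, z forward; pixel columns grow to the right and rows downward; lengths in m; the calibration is good to about 2 mm. The wrist camera is an equidistant fisheye: a pixel r from the principal point sees the ray r / f radians off the axis. A picture is of the moment at which its call begins: read the wrist's pose just before it. camera_params takes no time and is no camera call.
- ctrl.finish_job(): hands the job in; it is judged then, once.
The state is a dict: "t": time; "q": joint angles; "dq": joint speeds; "effort": joint torques, N m; "tool_pos": TCP position; "tool_rot": TCP orientation; "contact_force": force on the tool from outside, world axes, zero at the start; "wrist_torque": the same for the moment, N m; "opening": finger opening in m; "grip_force": force on a finger pad.
Only numpy, scipy, OpenCV 4.12 (cv2) and the standard library are available. Lean on these libraries where they do the work, as an engineer would, in place of code of your own. Each camera call takes 0.05 s, during which the arm holds its last target. There are 200 camera calls.

## Working session

There is one attempt and no reset: what is moved stays moved. The work goes in short steps, Python scripts to look and compute and a shell command to move; the robot and the scene stay as the last step left them, time stands still between calls to the robot, and variables do not carry over. Pictures are saved under pics/ and viewed, at most 12 in all, crops included, and the job is handed in when it is done.

```bash
ls; mkdir -p pics
python3 - <<'E'
from station import ctrl, optics
import cv2, numpy as np
o=ctrl.get_obs(); print({k:np.round(v,3).tolist() for k,v in o.items()})
for n in ["scene","top"]:
    im,d=optics.get_image(n); np.savez(f"pics/{n}0.npz",im=im,d=d)
    cv2.imwrite(f"pics/{n}0.png",im[:,:,::-1]); p=optics.camera_params(n); print(n,p['mtx'],p['extrinsics'].round(3))
print(optics.camera_params("wrist"))
E
```

```text
pics
{'t': 0.0, 'q': [-1.296, 0.053, 1.614, -0.0, 1.476, -0.119], 'dq': [0.0, 0.001, -0.002, 0.0, 0.003, -0.001], 'effort': [0.002, -39.368, -37.017, -0.0, 0.007, -0.0], 'tool_pos': [0.24, -0.577, 0.23], 'tool_rot': [-3.079, -0.614, 0.0], 'contact_force': [-0.102, 0.075, 1.078], 'wrist_torque': [0.011, 0.008, 0.007], 'grip_force': 0.0, 'opening': 0.085}
scene [[418.20005089   0.         284.36102782]
 [  0.         418.20005089 214.68973163]
 [  0.           0.           1.        ]] [[-0.788 -0.357  0.502 -0.143]
 [-0.616  0.468 -0.634  0.778]
 [-0.008 -0.808 -0.589  0.901]
 [ 0.     0.     0.     1.   ]]
top [[408.02101062   0.         275.56907859]
 [  0.         408.02101062 207.66296568]
 [  0.           0.           1.        ]] [[ 0.02  -0.983  0.18   0.366]
 [-1.    -0.023 -0.014 -0.122]
 [ 0.018 -0.18  -0.983  1.146]
 [ 0.     0.     0.     1.   ]]
{'mtx': array([[325.1922621 ,   0.        , 274.49781621],
       [  0.        , 325.1922621 , 207.14314312],
       [  0.        ,   0.        ,   1.        ]]), 'tool_from_camera': array([[-3.98407985e-04, -9.65310835e-01, -2.61103107e-01,
         6.61990208e-02],
       [ 9.99999904e-01, -3.37397849e-04, -2.78488250e-04,
         8.35548389e-04],
       [ 1.80732098e-04, -2.61103193e-01,  9.65310877e-01,
        -1.41894808e-01],
       [ 0.00000000e+00,  0.00000000e+00,  0.00000000e+00,
         1.00000000e+00]])}
```

View pics/scene0.png

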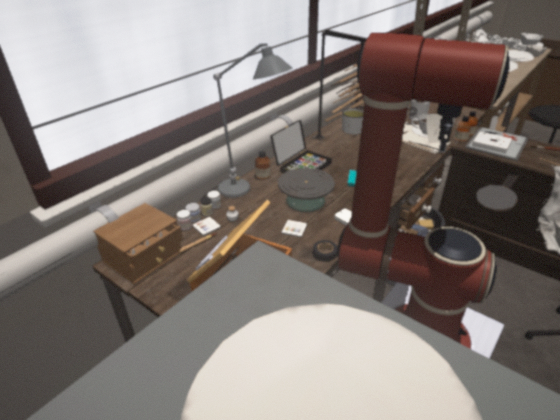

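View pics/top0.png

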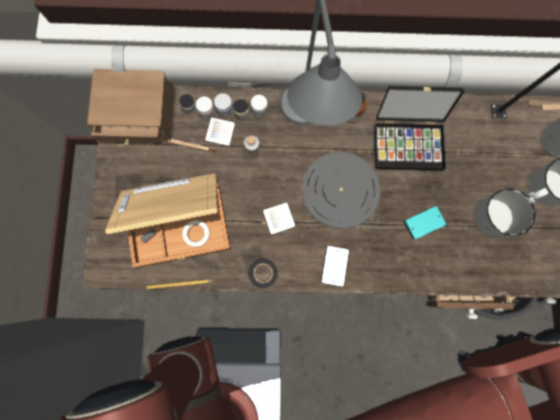

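The top view shows the open lid (108-218, 175-230) over the orange box, the plaque at (336,266), the tile at (279,218), the tape at (263,272), the pot at (251,143) and the turquoise look-alike at (426,222). Next I measure them.

```bash
cat > h.py <<'E'
import numpy as np, cv2
from station import ctrl, optics
from scipy.spatial.transform import Rotation as R
def pts(n,d):
    p=optics.camera_params(n); K=p['mtx'];T=p['extrinsics']
    v,u=np.mgrid[:d.shape[0],:d.shape[1]]
    c=np.stack([(u-K[0,2])/K[0,0]*d,(v-K[1,2])/K[1,1]*d,d],-1)
    return c@T[:3,:3].T+T[:3,3]
def ray(n,uv,z):
    p=optics.camera_params(n); K=p['mtx'];T=p['extrinsics']
    uv=np.atleast_2d(uv).astype(float)
    r=np.c_[(uv-K[[0,1],2])/K[0,0],np.ones(len(uv))]@T[:3,:3].T
    return T[:3,3]+r*((z-T[2,3])/r[:,2])[:,None]
E
python3 - <<'E'
from h import *
f=np.load("pics/top0.npz");im,d=f['im'],f['d'];P=pts("top",d)
hsv=cv2.cvtColor(im,cv2.COLOR_RGB2HSV)
# white things
m=((hsv[...,1]<60)&(hsv[...,2]>150)).astype(np.uint8)
for nm,(x0,y0,x1,y1),h in [("plaque",(310,235,365,295),.018),("tile",(255,195,305,240),.009),("dummy",(195,110,245,150),.009)]:
    mm=np.zeros_like(m);mm[y0:y1,x0:x1]=m[y0:y1,x0:x1]
    c=max(cv2.findContours(mm,0,2)[0],key=cv2.contourArea).reshape(-1,2)
    w=ray("top",c,h)[:,:2]; r=cv2.minAreaRect((w*1000).astype(np.float32)); print(nm,r, np.median(P[y0+20:y1-20,x0+20:x1-20,2]))
    print(cv2.boxPoints(r).round(1).tolist())
print("table z",np.median(P[150:160,280:300,2]))
# lid points
Q=P[170:235,100:225].reshape(-1,3); Q=Q[(Q[:,2]>.07)]
best=None;rng=np.random.default_rng(0)
for _ in range(300):
    s=Q[rng.choice(len(Q),3,False)];n=np.cross(s[1]-s[0],s[2]-s[0]);n/=np.linalg.norm(n)+1e-12
    i=abs((Q-s[0])@n)<.004
    if best is None or i.sum()>best.sum(): best=i
I=Q[best];c=I.mean(0);n=np.linalg.svd(I-c,full_matrices=False)[2][2];n*=np.sign(n[2])
print("lid",len(Q),best.sum(),c,n,"angle",np.arccos(n[2]),I.min(0),I.max(0))
for k in (1.5,): 
    print("box corners z=.05",ray("top",[[230,248],[134,264],[128,232],[220,183]],.05).round(3).tolist())
cv2.imwrite("pics/crop.png",cv2.resize(im[:,:][130:290,80:380],(800,427),interpolation=cv2.INTER_CUBIC)[:,:,::-1])
E
```

```text
plaque ((415.2248840332031, -303.49530029296875), (62.74938201904297, 104.97321319580078), 80.79084014892578) 0.017321060780018716
[[358.3999938964844, -326.1000061035156], [462.0, -342.8999938964844], [472.1000061035156, -280.8999938964844], [368.3999938964844, -264.1000061035156]]
tile ((544.8253784179688, -146.66311645507812), (75.64190673828125, 75.38867950439453), 20.082857131958008) 0.0077292709212699595
[[496.3999938964844, -124.19999694824219], [522.2000122070312, -195.10000610351562], [593.2999877929688, -169.10000610351562], [567.4000244140625, -98.30000305175781]]
dummy ((798.7598876953125, 31.24020004272461), (75.0208969116211, 75.95755767822266), 78.8857650756836) nan
[[754.2999877929688, 1.7999999523162842], [828.7999877929688, -12.899999618530273], [843.2999877929688, 60.70000076293945], [768.7000122070312, 75.4000015258789]]
table z -0.0019289882606763342
lid 4062 3679 [0.55644494 0.14018624 0.14909703] [0.7372265  0.15933898 0.65658829] angle 0.8545098448411842 [0.47628518 0.00415357 0.07032452] [0.64919348 0.28089412 0.21359785]
box corners z=.05 [[0.454, -0.017, 0.05], [0.406, 0.235, 0.05], [0.491, 0.258, 0.05], [0.632, 0.018, 0.05]]
  return _methods._mean(a, axis=axis, dtype=dtype,
  ret = ret.dtype.type(ret / rcount)
```

View pics/crop.png

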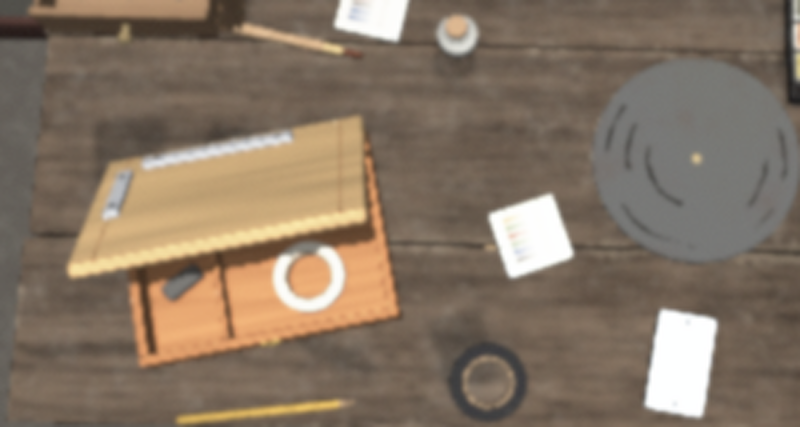

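Plaque centre is (0.415, -0.304) with yaw -0.16. The box yaw is about 0.205, its hinge is near (0.626, 0.149) and the lid angle is about 0.86. I move with closed fingers to above the lid's front part.

```bash
python3 -m handwheel '[{"roll":0.095,"tz":-15},{"roll":0.095,"tz":-15},{"tx":18,"ty":-26},{"tx":18,"ty":-26},{"tx":18,"ty":-26},{"tx":18,"ty":-26},{"tx":18,"ty":-26},{"tx":18,"ty":-26},{"tx":18,"ty":-26},{"tx":18,"ty":-26},{"tx":18,"ty":-26},{"tx":18,"ty":-26}]' 0
python3 -m handwheel '[{"tx":18,"ty":-26},{"tx":18,"ty":-26},{"tx":18,"ty":-26},{"tx":18,"ty":-26},{"tx":18,"ty":-26},{"tx":18,"ty":-26},{"tx":18,"ty":-26},{"tx":18,"ty":-26},{"tx":18,"ty":-26},{"tx":18,"ty":-26},{},{}]'
python3 -c "
from h import *
r=R.from_rotvec(ctrl.get_obs()['tool_rot']).as_matrix();print(r.round(3))"
```

```text
[[ 0.923  0.384 -0.   ]
 [ 0.384 -0.923  0.002]
 [ 0.    -0.002 -1.   ]]$[0]: bad value
$[0]: bad value
```

```bash
python3 -m handwheel '[{"tx":0,"ty":0,"tz":-15,"roll":0.095}]' 0; python3 -m handwheel --help
```

```text
t: 0.18
tool_pos: [0.2392, -0.575, 0.2417]
tool_rot: [-3.099, -0.464, 0.002]
contact_force: [0.1, 0.0, -0.4]
opening: 0.0754
grip_force: 0.0invalid input: not JSON, or not a number
```

```bash
python3 -m handwheel '[{"tx":0,"ty":0,"tz":-15,"roll":0.095},{"tx":18,"ty":-26,"tz":0,"roll":0},{"tx":18,"ty":-26,"tz":0,"roll":0},{"tx":18,"ty":-26,"tz":0,"roll":0},{"tx":18,"ty":-26,"tz":0,"roll":0},{"tx":18,"ty":-26,"tz":0,"roll":0},{"tx":18,"ty":-26,"tz":0,"roll":0},{"tx":18,"ty":-26,"tz":0,"roll":0},{"tx":18,"ty":-26,"tz":0,"roll":0},{"tx":18,"ty":-26,"tz":0,"roll":0},{"tx":18,"ty":-26,"tz":0,"roll":0},{"tx":18,"ty":-26,"tz":0,"roll":0}]' 0; echo
python3 -m handwheel '[{"tx":18,"ty":-26,"tz":0,"roll":0},{"tx":18,"ty":-26,"tz":0,"roll":0},{"tx":18,"ty":-26,"tz":0,"roll":0},{"tx":18,"ty":-26,"tz":0,"roll":0},{"tx":18,"ty":-26,"tz":0,"roll":0},{"tx":18,"ty":-26,"tz":0,"roll":0},{"tx":18,"ty":-26,"tz":0,"roll":0},{"tx":18,"ty":-26,"tz":0,"roll":0},{"tx":18,"ty":-26,"tz":0,"roll":0},{"tx":18,"ty":-26,"tz":0,"roll":0},{"tx":18,"ty":-26,"tz":0,"roll":0},{"tx":0,"ty":0,"tz":0,"roll":0}]'
```

```text
t: 1.18
tool_pos: [0.3759, -0.2554, 0.2608]
tool_rot: [-3.125, -0.319, 0.0]
contact_force: [-0.5, -0.1, -0.1]
opening: -0.0002
grip_force: 0.0

t: 2.18
tool_pos: [0.5125, 0.0672, 0.2606]
tool_rot: [-3.122, -0.327, 0.001]
contact_force: [-0.6, 0.4, -0.6]
opening: -0.0001
grip_force: 0.0
```

```bash
python3 -m handwheel '[{"tx":15,"ty":-28,"tz":0,"roll":0},{"tx":15,"ty":-28,"tz":0,"roll":0},{"tx":0,"ty":0,"tz":10,"roll":0},{"tx":0,"ty":0,"tz":10,"roll":0},{"tx":0,"ty":0,"tz":10,"roll":0},{"tx":0,"ty":0,"tz":10,"roll":0},{"tx":0,"ty":0,"tz":0,"roll":0}]';echo
python3 -m handwheel '[{"tx":0,"ty":0,"tz":6,"roll":0},{"tx":0,"ty":0,"tz":6,"roll":0},{"tx":0,"ty":0,"tz":6,"roll":0},{"tx":0,"ty":0,"tz":6,"roll":0},{"tx":0,"ty":0,"tz":0,"roll":0}]'
python3 -c "
from h import *
im,d=optics.get_image('scene');cv2.imwrite('pics/s1.png',cv2.resize(im[150:320,60:360],(750,425))[:,:,::-1])
r=.18
for t in [.85,.75,.65,.55,.45,.35,.25,.15,.05,0]: print(t, round(1000*(-r*np.cos(t)+.012*np.sin(t))), round(1000*(.05+r*np.sin(t)+.012*np.cos(t))))"
```

```text
t: 2.77
tool_pos: [0.528, 0.1229, 0.2176]
tool_rot: [3.125, 0.317, -0.009]
contact_force: [-0.4, -0.3, -0.1]
opening: -0.0
grip_force: 0.0

t: 3.18
tool_pos: [0.5291, 0.1238, 0.1957]
tool_rot: [-3.125, -0.319, 0.004]
contact_force: [0.6, -0.6, -0.8]
opening: 0.0001
grip_force: 0.0
0.85 -110 193
0.75 -124 181
0.65 -136 168
0.55 -147 154
0.45 -157 139
0.35 -165 123
0.25 -171 106
0.15 -176 89
0.05 -179 71
0 -180 62
```

View pics/s1.png

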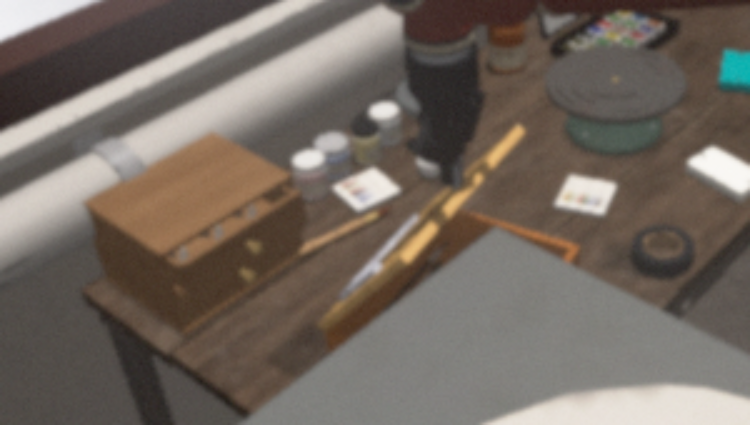

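The fingertips are behind the lid's upper face, close to its front edge at about (455,180) in the crop. I push along the arc.

```bash
python3 -m handwheel '[{"tx":-7,"ty":0,"tz":6,"roll":0},{"tx":-7,"ty":0,"tz":6,"roll":0},{"tx":-6,"ty":0,"tz":6.5,"roll":0},{"tx":-6,"ty":0,"tz":6.5,"roll":0},{"tx":-5.5,"ty":0,"tz":7,"roll":0},{"tx":-5.5,"ty":0,"tz":7,"roll":0},{"tx":0,"ty":0,"tz":0,"roll":0}]'
python3 -c "
from h import *
im,d=optics.get_image('scene');cv2.imwrite('pics/s2.png',cv2.resize(im[150:320,60:360],(750,425))[:,:,::-1])"
```

```text
t: 3.82
tool_pos: [0.4914, 0.1163, 0.1558]
tool_rot: [3.125, 0.319, -0.006]
contact_force: [0.2, 0.6, 0.1]
opening: -0.0001
grip_force: 0.0
```

View pics/s2.png

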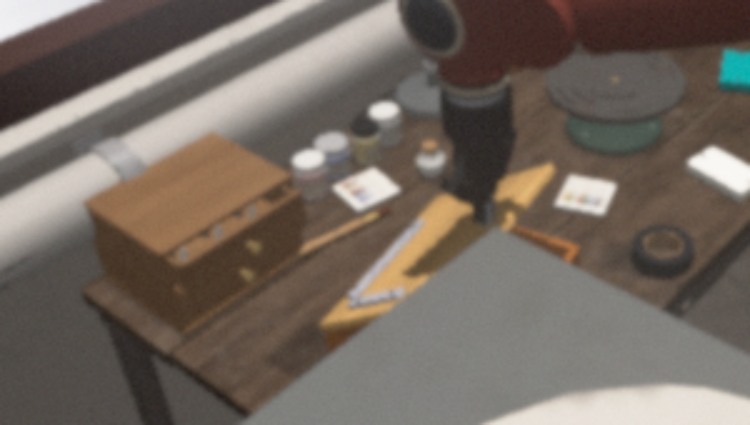

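The lid is coming down under the fingers, which are at (485,215). I continue.

```bash
python3 -m handwheel '[{"tx":-5,"ty":0,"tz":7.5,"roll":0},{"tx":-5,"ty":0,"tz":7.5,"roll":0},{"tx":-4,"ty":0,"tz":8,"roll":0},{"tx":-4,"ty":0,"tz":8,"roll":0},{"tx":-3,"ty":0,"tz":8.5,"roll":0},{"tx":-3,"ty":0,"tz":8.5,"roll":0},{"tx":0,"ty":0,"tz":0,"roll":0}]';echo
python3 -m handwheel '[{"tx":-3,"ty":0,"tz":8,"roll":0},{"tx":-2,"ty":0,"tz":8,"roll":0},{"tx":-1,"ty":0,"tz":8,"roll":0},{"tx":0,"ty":0,"tz":6,"roll":0},{"tx":0,"ty":0,"tz":5,"roll":0},{"tx":0,"ty":0,"tz":0,"roll":0}]'
```

```text
t: 4.45
tool_pos: [0.4681, 0.1116, 0.1075]
tool_rot: [-3.125, -0.319, 0.007]
contact_force: [0.1, -0.1, -0.4]
opening: 0.0001
grip_force: 0.0

t: 4.95
tool_pos: [0.4635, 0.1105, 0.0737]
tool_rot: [-3.125, -0.319, 0.003]
contact_force: [0.3, 0.8, -0.2]
opening: 0.0001
grip_force: 0.0
```

```bash
python3 -m handwheel '[{"tx":0,"ty":0,"tz":4,"roll":0},{"tx":0,"ty":0,"tz":4,"roll":0},{"tx":0,"ty":0,"tz":3,"roll":0}]';echo
python3 -m handwheel '[{"tx":0,"ty":0,"tz":2,"roll":0},{"tx":0,"ty":0,"tz":0,"roll":0},{"tx":0,"ty":0,"tz":0,"roll":0},{"tx":0,"ty":0,"tz":0,"roll":0}]'
```

```text
t: 5.2
tool_pos: [0.4644, 0.1105, 0.0641]
tool_rot: [3.125, 0.32, 0.0]
contact_force: [-0.9, -0.5, 1.0]
opening: 0.0001
grip_force: 0.7

t: 5.53
tool_pos: [0.4643, 0.1105, 0.0622]
tool_rot: [-3.125, -0.319, -0.0]
contact_force: [0.2, -0.2, -0.8]
opening: -0.0001
grip_force: 0.0
```

```bash
python3 -m handwheel '[{"tx":0,"ty":0,"tz":1.5,"roll":0},{"tx":0,"ty":0,"tz":0,"roll":0},{"tx":0,"ty":0,"tz":0,"roll":0}]';echo
python3 -m handwheel '[{"tx":0,"ty":0,"tz":1.5,"roll":0},{"tx":0,"ty":0,"tz":0,"roll":0},{"tx":0,"ty":0,"tz":0,"roll":0}]'
```

```text
t: 5.78
tool_pos: [0.4645, 0.1106, 0.062]
tool_rot: [3.125, 0.32, -0.0]
contact_force: [-4.0, -0.6, 7.4]
opening: -0.0001
grip_force: 3.8

t: 6.03
tool_pos: [0.4646, 0.1106, 0.0619]
tool_rot: [3.125, 0.32, -0.002]
contact_force: [-8.8, -1.2, 17.7]
opening: -0.0002
grip_force: 8.4
```

The lid is shut: contact at z = 62 mm. I rise and look at the strips with the wrist camera.

```bash
python3 -m handwheel '[{"tx":0,"ty":0,"tz":-30,"roll":0},{"tx":0,"ty":0,"tz":-30,"roll":0},{"tx":0,"ty":-30,"tz":-30,"roll":0},{"tx":20,"ty":-30,"tz":-30,"roll":0},{"tx":20,"ty":0,"tz":-10,"roll":0},{"tx":0,"ty":0,"tz":0,"roll":0},{"tx":0,"ty":0,"tz":0,"roll":0}]'
cat >> h.py <<'E'
def wrist(name):
    o=ctrl.get_obs(); im,d=optics.get_image("wrist"); np.savez(f"pics/{name}.npz",im=im,p=o['tool_pos'],r=o['tool_rot'])
    cv2.imwrite(f"pics/{name}.png",im[:,:,::-1]); return im
def wray(name,uv,z):
    f=np.load(f"pics/{name}.npz"); c=optics.camera_params("wrist");K=c['mtx'];T=c['tool_from_camera']
    uv=np.atleast_2d(uv).astype(float)-K[[0,1],2]; r=np.linalg.norm(uv,axis=1)+1e-9; th=r/K[0,0]
    v=np.c_[uv/r[:,None]*np.sin(th)[:,None],np.cos(th)]
    Rt=R.from_rotvec(f['r']).as_matrix(); o=Rt@T[:3,3]+f['p']; v=v@(Rt@T[:3,:3]).T
    return o+v*((z-o[2])/v[:,2])[:,None]
E
python3 -c "
from h import *
wrist('w1')
im,d=optics.get_image('top');np.savez('pics/top1.npz',im=im,d=d)"
```

```text
t: 6.62
tool_pos: [0.4905, 0.1735, 0.1861]
tool_rot: [3.125, 0.321, 0.002]
contact_force: [-0.3, -0.9, -0.2]
opening: -0.0001
grip_force: 0.0
```

View pics/w1.png

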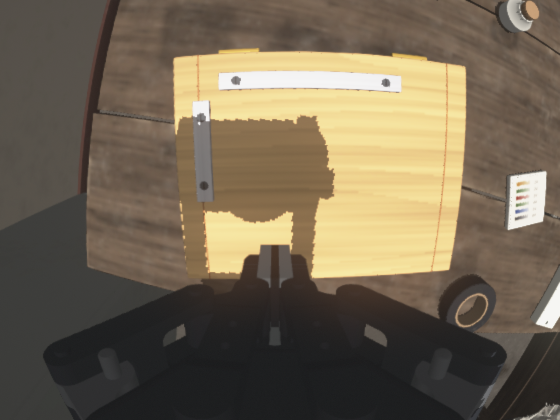

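The wrist view shows the shut lid. The long strip runs (219,81)-(400,84), with its front edge at row ~91; the short strip runs (202,101)-(205,200), with its right edge at column ~212.

Run:
```python
from h import *
im=np.load('pics/w1.npz')['im'];hsv=cv2.cvtColor(im,cv2.COLOR_RGB2HSV);m=(hsv[...,1]<50)
U=np.arange(235,390,5); L=[]
for u in U:
    c=np.where(m[70:105,u])[0]; L.append([u,70+c.max()+.5])
V=np.arange(112,195,4);S=[]
for v in V:
    c=np.where(m[v,190:225])[0]; S.append([190+c.max()+.5,v])
def fit(uv,z):
    w=wray('w1',uv,z)[:,:2]; vx,vy,x,y=cv2.fitLine(w.astype(np.float32),2,0,.01,.01).ravel(); return np.array([x,y]),np.array([vx,vy])
a,da=fit(L,.063); b,db=fit(S,.063)
t=np.linalg.solve(np.c_[da,-db],b-a); c=a+da*t[0]
yaw=np.arctan2(-da[0],da[1])if da[1]>0 else np.arctan2(da[0],-da[1])
print("yaw long",yaw,"short",np.arctan2(db[1],db[0]),"corner",c)
bx=np.array([np.cos(yaw),np.sin(yaw)]);by=np.array([-bx[1],bx[0]])
print("home centre",c-.029*bx-.05*by)
```

```text
yaw long 0.21828492 short 0.22222576 corner [0.57103187 0.2438144 ]
home centre [0.5535478  0.18872076]
```

```bash
python3 -m handwheel '[{"tx":0,"ty":0,"tz":0,"roll":0.12},{"tx":0,"ty":0,"tz":0,"roll":0.12},{"tx":0,"ty":0,"tz":0,"roll":0.12},{"tx":0,"ty":30,"tz":0,"roll":0},{"tx":0,"ty":30,"tz":0,"roll":0},{"tx":0,"ty":30,"tz":0,"roll":0},{"tx":0,"ty":30,"tz":0,"roll":0},{"tx":0,"ty":30,"tz":0,"roll":0},{"tx":0,"ty":30,"tz":0,"roll":0},{"tx":0,"ty":30,"tz":0,"roll":0},{"tx":0,"ty":30,"tz":0,"roll":0},{"tx":0,"ty":30,"tz":0,"roll":0}]' 85;echo
python3 -m handwheel '[{"tx":0,"ty":30,"tz":0,"roll":0},{"tx":0,"ty":30,"tz":0,"roll":0},{"tx":0,"ty":30,"tz":0,"roll":0},{"tx":0,"ty":30,"tz":0,"roll":0},{"tx":0,"ty":30,"tz":0,"roll":0},{"tx":0,"ty":30,"tz":0,"roll":0},{"tx":0,"ty":25,"tz":0,"roll":0},{"tx":0,"ty":0,"tz":0,"roll":0},{"tx":0,"ty":0,"tz":0,"roll":0}]'
python3 - <<'E'
from h import *
im=wrist('w2');hsv=cv2.cvtColor(im,cv2.COLOR_RGB2HSV)
m=((hsv[...,1]<60)&(hsv[...,2]>150)).astype(np.uint8)
for c in cv2.findContours(m,0,2)[0]:
    if cv2.contourArea(c)<300: continue
    w=wray('w2',c.reshape(-1,2),.018)[:,:2]; print(cv2.boundingRect(c),cv2.minAreaRect((w*1000).astype(np.float32)))
o=ctrl.get_obs();r=R.from_rotvec(o['tool_rot']).as_matrix();print(np.arctan2(r[1,0],r[0,0]))
E
```

```text
t: 7.72
tool_pos: [0.4458, -0.0948, 0.1836]
tool_rot: [-3.131, 0.247, 0.004]
contact_force: [0.7, -0.4, 0.1]
opening: 0.0852
grip_force: 0.0

t: 8.47
tool_pos: [0.4144, -0.2963, 0.1837]
tool_rot: [-3.129, 0.25, 0.004]
contact_force: [-0.0, 0.4, -0.4]
opening: 0.0852
grip_force: 0.0
(79, 381, 57, 39) ((133.9163055419922, 37.48965835571289), (46.069801330566406, 189.24647521972656), 32.202430725097656)
(531, 302, 29, 70) ((64.22978973388672, -720.6714477539062), (211.76348876953125, 67.92240905761719), 22.510892868041992)
(240, 128, 299, 216) ((343.560546875, -433.81317138671875), (390.9399108886719, 239.332275390625), 87.48886108398438)
(78, 45, 81, 91) ((545.6596069335938, -155.452392578125), (79.53700256347656, 83.2169418334961), 13.550890922546387)
(126, 0, 255, 81) ((568.2633666992188, -295.39031982421875), (255.35647583007812, 92.42778778076172), 78.96238708496094)
-0.15778534283004755
```

View pics/w2.png

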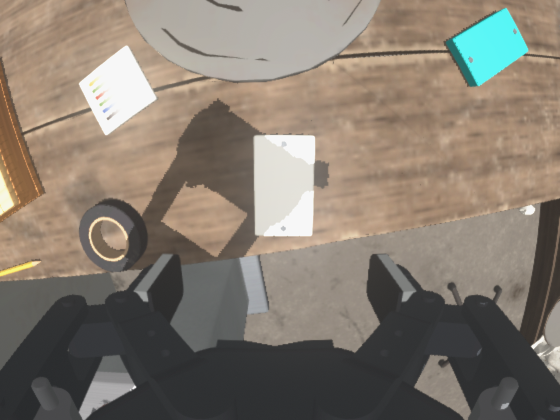

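The plaque's corners are at (254,135), (315,136), (313,237) and (256,236).

Run:
```python
from h import *
im=np.load('pics/w2.npz')['im'];hsv=cv2.cvtColor(im,cv2.COLOR_RGB2HSV)
m=((hsv[...,1]<60)&(hsv[...,2]>110)).astype(np.uint8); m[:,:245]=0;m[:,325:]=0;m[:125]=0;m[245:]=0
c=max(cv2.findContours(m,0,2)[0],key=cv2.contourArea).reshape(-1,2)
print(c.min(0),c.max(0))
r=cv2.minAreaRect((wray('w2',c,.018)[:,:2]*1000).astype(np.float32));print(r)
ctr=np.array(r[0])/1000
o=ctrl.get_obs();T=R.from_rotvec(o['tool_rot']).as_matrix()
print("tool-frame delta mm",1000*(T.T@(np.r_[ctr,0.02]-o['tool_pos'])), T[:,2])
```

```text
[245 128] [324 244]
((413.2688903808594, -307.199951171875), (75.3547134399414, 116.61734008789062), 83.0943832397461)
tool-frame delta mm [  0.706581    12.08805609 163.82060659] [-0.0019232   0.00241915 -0.99999522]
```

Run:
```python
from h import *
w=wray('w2',[[254,135],[315,136],[313,237],[256,236]],.018)[:,:2]
print(w.round(4), w.mean(0), np.linalg.norm(np.diff(w,axis=0),axis=1))
v=(w[0]+w[1]-w[2]-w[3]);print("yaw",np.arctan2(v[1],v[0]))
im=np.load('pics/w2.npz')['im'];print(im[180,240:265].sum(1),im[180,305:330].sum(1)); print(im[125:145,275].sum(1),im[228:245,300].sum(1))
o=ctrl.get_obs();T=R.from_rotvec(o['tool_rot']).as_matrix()
print("delta",1000*(T.T@(np.r_[w.mean(0),0.02]-o['tool_pos'])))
```

```text
[[ 0.4699 -0.2859]
 [ 0.4601 -0.3426]
 [ 0.3604 -0.3273]
 [ 0.3707 -0.2706]] [ 0.41528044 -0.30659485] [0.05747295 0.10091727 0.05765229]
yaw -0.1527943426495844
[277 279 278 281 283 284 286 288 289 289 292 293 296 349 592 652 661 663
 663 664 663 664 664 664 666] [671 671 671 671 671 671 668 659 573 373 336 339 335 337 334 336 336 333
 332 330 329 338 420 467 472]
[481 471 456 440 433 438 446 449 432 411 711 741 741 741 741 741 741 741
 741 703] [741 741 741 741 741 741 741 741 590 509 509 508 503 504 510 518 527]
delta [  2.59805241  11.17438561 163.81820183]
```

```bash
python3 -m handwheel '[{"tx":3,"ty":11,"tz":0,"roll":0},{"tx":0,"ty":0,"tz":25,"roll":0},{"tx":0,"ty":0,"tz":25,"roll":0},{"tx":0,"ty":0,"tz":25,"roll":0},{"tx":0,"ty":0,"tz":25,"roll":0},{"tx":0,"ty":0,"tz":25,"roll":0},{"tx":0,"ty":0,"tz":20,"roll":0},{"tx":0,"ty":0,"tz":20,"roll":0},{"tx":0,"ty":0,"tz":10,"roll":0},{"tx":0,"ty":0,"tz":0,"roll":0},{"tx":0,"ty":0,"tz":0,"roll":0}]' 72;echo
python3 -m handwheel '[{"tx":0,"ty":0,"tz":4,"roll":0},{"tx":0,"ty":0,"tz":2,"roll":0},{"tx":0,"ty":0,"tz":2,"roll":0},{"tx":0,"ty":0,"tz":0,"roll":0},{"tx":0,"ty":0,"tz":0,"roll":0}]'
```

```text
t: 9.43
tool_pos: [0.4173, -0.3071, 0.0103]
tool_rot: [-3.132, 0.244, 0.001]
contact_force: [-0.1, -0.7, 1.2]
opening: 0.0719
grip_force: 0.0

t: 9.85
tool_pos: [0.4174, -0.3076, 0.0028]
tool_rot: [3.132, -0.245, 0.001]
contact_force: [-0.2, -0.6, 0.1]
opening: 0.0721
grip_force: 0.0
```

```bash
python3 -m handwheel '[{"tx":0,"ty":0,"tz":2,"roll":0},{"tx":0,"ty":0,"tz":2,"roll":0},{"tx":0,"ty":0,"tz":0,"roll":0},{"tx":0,"ty":0,"tz":0,"roll":0}]';echo
python3 -m handwheel '[{"tx":0,"ty":0,"tz":2,"roll":0},{"tx":0,"ty":0,"tz":2,"roll":0},{"tx":0,"ty":0,"tz":0,"roll":0},{"tx":0,"ty":0,"tz":0,"roll":0}]';echo
python3 -m handwheel '[{"tx":0,"ty":0,"tz":2,"roll":0},{"tx":0,"ty":0,"tz":1,"roll":0},{"tx":0,"ty":0,"tz":0,"roll":0}]'
```

```text
t: 10.18
tool_pos: [0.4171, -0.3073, -0.0018]
tool_rot: [-3.132, 0.245, 0.001]
contact_force: [-0.2, -0.3, 0.1]
opening: 0.0718
grip_force: 0.0

t: 10.52
tool_pos: [0.4171, -0.3073, -0.0058]
tool_rot: [-3.132, 0.245, 0.001]
contact_force: [0.4, 0.4, 0.4]
opening: 0.072
grip_force: 0.0

t: 10.77
tool_pos: [0.4174, -0.3076, -0.0083]
tool_rot: [3.132, -0.245, 0.0]
contact_force: [-0.8, -0.0, 2.1]
opening: 0.0721
grip_force: 1.3
```

Contact at -8.3 mm with 72 mm opening. At 58 mm opening the tips should sit about 5 mm behind the TCP, so I grip at TCP z of about +4 mm.

```bash
python3 -m handwheel '[{"tx":0,"ty":0,"tz":-6,"roll":0},{"tx":0,"ty":0,"tz":-6,"roll":0},{"tx":0,"ty":0,"tz":0,"roll":0}]';echo
python3 -m handwheel '[{"tx":0,"ty":0,"tz":0,"roll":0},{"tx":0,"ty":0,"tz":0,"roll":0},{"tx":0,"ty":0,"tz":0,"roll":0},{"tx":0,"ty":0,"tz":0,"roll":0},{"tx":0,"ty":0,"tz":0,"roll":0},{"tx":0,"ty":0,"tz":0,"roll":0}]' 40 45;echo
python3 -m handwheel '[{"tx":0,"ty":0,"tz":-10,"roll":0},{"tx":0,"ty":0,"tz":-20,"roll":0},{"tx":0,"ty":0,"tz":-30,"roll":0},{"tx":0,"ty":0,"tz":-30,"roll":0},{"tx":0,"ty":0,"tz":-30,"roll":0},{"tx":0,"ty":0,"tz":-20,"roll":0},{"tx":0,"ty":0,"tz":0,"roll":0},{"tx":0,"ty":0,"tz":0,"roll":0}]'
python3 -c "
from h import *
wrist('w3')"
```

```text
t: 11.02
tool_pos: [0.4181, -0.3083, 0.005]
tool_rot: [3.13, -0.245, 0.003]
contact_force: [0.4, 0.2, 0.7]
opening: 0.0723
grip_force: 0.0

t: 11.52
tool_pos: [0.4178, -0.3077, 0.0043]
tool_rot: [3.132, -0.245, 0.001]
contact_force: [-0.7, 0.8, 6.0]
opening: 0.0568
grip_force: 49.1

t: 12.18
tool_pos: [0.4174, -0.3077, 0.144]
tool_rot: [3.131, -0.245, 0.002]
contact_force: [-0.8, -0.4, -2.9]
opening: 0.0566
grip_force: 49.2
```

View pics/w3.png

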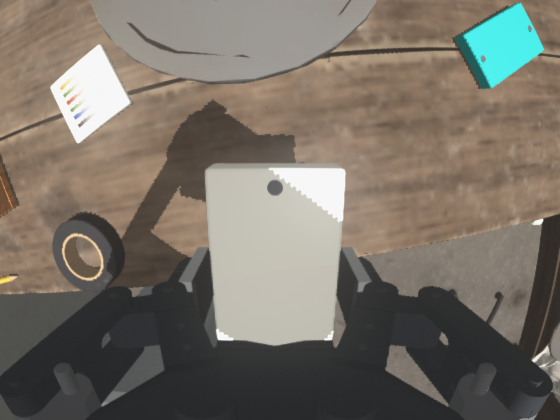

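The plaque is held squarely between the fingers; its top spans (207,165)-(344,340). I turn it and carry it over the board.

```bash
python3 -m handwheel '[{"tx":0,"ty":0,"tz":-10,"roll":-0.12},{"tx":0,"ty":0,"tz":-10,"roll":-0.12},{"tx":0,"ty":0,"tz":-10,"roll":-0.12},{"tx":0,"ty":0,"tz":0,"roll":-0.12},{"tx":0,"ty":0,"tz":0,"roll":-0.12},{"tx":0,"ty":0,"tz":0,"roll":-0.12},{"tx":0,"ty":0,"tz":0,"roll":-0.12},{"tx":0,"ty":0,"tz":0,"roll":-0.12},{"tx":0,"ty":0,"tz":0,"roll":-0.12},{"tx":0,"ty":0,"tz":0,"roll":-0.12},{"tx":0,"ty":0,"tz":0,"roll":-0.12},{"tx":0,"ty":0,"tz":0,"roll":-0.12}]' >/dev/null
python3 -m handwheel '[{"tx":0,"ty":0,"tz":0,"roll":-0.12},{"tx":0,"ty":0,"tz":0,"roll":-0.12},{"tx":0,"ty":0,"tz":0,"roll":-0.12},{"tx":0,"ty":0,"tz":0,"roll":-0.12},{"tx":0,"ty":0,"tz":0,"roll":-0.02},{"tx":26,"ty":13,"tz":0,"roll":0},{"tx":26,"ty":13,"tz":0,"roll":0},{"tx":26,"ty":13,"tz":0,"roll":0},{"tx":26,"ty":13,"tz":0,"roll":0},{"tx":26,"ty":13,"tz":0,"roll":0},{"tx":26,"ty":13,"tz":0,"roll":0},{"tx":26,"ty":13,"tz":0,"roll":0}]' ;echo
python3 -m handwheel '[{"tx":26,"ty":13,"tz":0,"roll":0},{"tx":26,"ty":13,"tz":0,"roll":0},{"tx":26,"ty":13,"tz":0,"roll":0},{"tx":26,"ty":13,"tz":0,"roll":0},{"tx":26,"ty":13,"tz":0,"roll":0},{"tx":26,"ty":13,"tz":0,"roll":0},{"tx":26,"ty":13,"tz":0,"roll":0},{"tx":26,"ty":13,"tz":0,"roll":0},{"tx":0,"ty":0,"tz":0,"roll":0},{"tx":0,"ty":0,"tz":0,"roll":0}]'
cat > st.py <<'E'
from h import *
o=ctrl.get_obs();T=R.from_rotvec(o['tool_rot']).as_matrix();y=np.arctan2(T[1,0],T[0,0])
print("\nyaw",y,"d to pre",1000*(T.T@(np.array([.5444,.1744,.12])-o['tool_pos'])),"F tool",T.T@o['contact_force'],'q6',o['q'][5], 'd corner',1000*(T.T@(np.array([.571,.244,.062])-o['tool_pos'])))
E
python3 st.py
```

```text
t: 14.23
tool_pos: [0.4667, -0.1085, 0.1711]
tool_rot: [-1.974, -2.439, 0.002]
contact_force: [0.4, -0.2, -3.1]
opening: 0.0565
grip_force: 49.2

t: 15.07
tool_pos: [0.5243, 0.1159, 0.1711]
tool_rot: [-1.97, -2.444, 0.005]
contact_force: [-0.3, -0.6, -1.9]
opening: 0.0564
grip_force: 49.3

yaw 1.784643625306548 d to pre [52.85635908 32.29540471 50.98593764] F tool [-0.52890863 -0.36746668  1.93402742] q6 -0.1345842651178839 d corner [115.21591866  73.29804434 108.82873212]
```

```bash
python3 -m handwheel '[{"tx":26,"ty":16,"tz":0,"roll":0},{"tx":27,"ty":16,"tz":0,"roll":0},{"tx":0,"ty":0,"tz":25,"roll":0},{"tx":0,"ty":0,"tz":25,"roll":0},{"tx":0,"ty":0,"tz":25,"roll":0},{"tx":0,"ty":0,"tz":0,"roll":0},{"tx":0,"ty":0,"tz":0,"roll":0}]'; python3 st.py
python3 -c "
from h import *
wrist('w4')"
```

```text
t: 15.65
tool_pos: [0.5433, 0.1722, 0.0957]
tool_rot: [-1.973, -2.44, 0.008]
contact_force: [0.7, -0.3, -3.2]
opening: 0.0566
grip_force: 49.6

yaw 1.7817987347932795 d to pre [  1.96050477   1.36225956 -24.29310017] F tool [-0.46031917  0.61020948  3.17261246] q6 -0.03443824888998566 d corner [64.45158748 42.30712724 33.44858661]
```

View pics/w4.png

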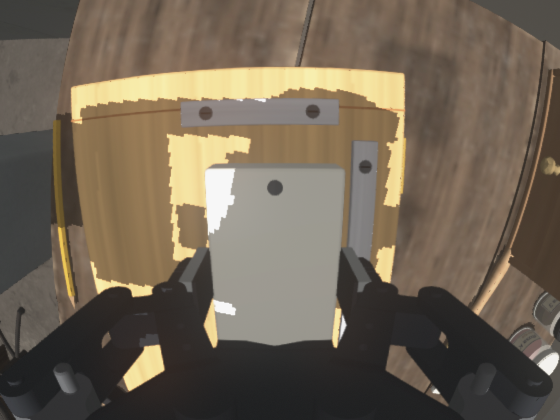

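The plaque is above the board, aligned with the short strip (row ~112) and the long strip (column ~360), with gaps to both. I lower it.

```bash
python3 -m handwheel '[{"tx":0,"ty":0,"tz":10,"roll":0},{"tx":0,"ty":0,"tz":10,"roll":0},{"tx":0,"ty":0,"tz":4,"roll":0},{"tx":0,"ty":0,"tz":2,"roll":0},{"tx":0,"ty":0,"tz":0,"roll":0},{"tx":0,"ty":0,"tz":0,"roll":0}]';python3 st.py
python3 -m handwheel '[{"tx":0,"ty":0,"tz":1,"roll":0},{"tx":0,"ty":0,"tz":1,"roll":0},{"tx":0,"ty":0,"tz":0,"roll":0},{"tx":0,"ty":0,"tz":0,"roll":0}]';python3 st.py
```

```text
t: 16.2
tool_pos: [0.5456, 0.1736, 0.0725]
tool_rot: [1.973, 2.445, 0.0]
contact_force: [0.3, -0.4, -3.1]
opening: 0.0566
grip_force: 49.6

yaw 1.7837807555639487 d to pre [  1.07524738  -0.9782011  -47.46573486] F tool [-0.42528007  0.22907189  3.06467616] q6 -0.0349562414706805 d corner [63.48080876 39.72343414 10.53980624]
t: 16.53
tool_pos: [0.5455, 0.1736, 0.0705]
tool_rot: [1.973, 2.445, 0.0]
contact_force: [-0.5, 0.2, -3.2]
opening: 0.0564
grip_force: 49.6

yaw 1.7838691401744144 d to pre [  1.04062453  -0.93631205 -49.4717167 ] F tool [ 0.32698412 -0.44577214  3.15497944] q6 -0.03500177733533497 d corner [63.44141151 39.77193157  8.53432339]
```

```bash
for i in 1 2; do python3 -m handwheel '[{"tx":0,"ty":0,"tz":1,"roll":0},{"tx":0,"ty":0,"tz":0,"roll":0},{"tx":0,"ty":0,"tz":0,"roll":0}]' | grep -E "tool_pos|contact"; done
python3 -m handwheel '[{"tx":0,"ty":0,"tz":1,"roll":0},{"tx":0,"ty":0,"tz":0.5,"roll":0},{"tx":0,"ty":0,"tz":0,"roll":0},{"tx":0,"ty":0,"tz":0,"roll":0}]' | grep -E "tool_pos|contact"
```

```text
tool_pos: [0.5454, 0.1735, 0.0693]
contact_force: [0.1, 0.4, -2.3]
tool_pos: [0.5454, 0.1735, 0.0683]
contact_force: [0.8, -0.6, -2.5]
tool_pos: [0.5454, 0.1735, 0.0668]
contact_force: [0.3, -0.3, -1.7]
```

```bash
for i in 1 2; do python3 -m handwheel '[{"tx":0,"ty":0,"tz":0.5,"roll":0},{"tx":0,"ty":0,"tz":0,"roll":0},{"tx":0,"ty":0,"tz":0,"roll":0}]' | grep -E "tool_pos|contact"; done
```

```text
tool_pos: [0.5455, 0.1735, 0.0664]
contact_force: [-0.7, 0.1, -3.2]
tool_pos: [0.5456, 0.1735, 0.0663]
contact_force: [-1.9, 0.2, 1.0]
```

The plaque touches the board. Now I slide it towards both strips.

```bash
python3 -m handwheel '[{"tx":0,"ty":0,"tz":0.5,"roll":0},{"tx":2,"ty":2,"tz":0,"roll":0},{"tx":2,"ty":2,"tz":0,"roll":0},{"tx":2,"ty":2,"tz":0,"roll":0},{"tx":2,"ty":2,"tz":0,"roll":0},{"tx":1,"ty":0,"tz":0,"roll":0},{"tx":0,"ty":0,"tz":0,"roll":0},{"tx":0,"ty":0,"tz":0,"roll":0}]' | grep -E "tool_pos|contact|opening";python3 st.py
python3 -m handwheel '[{"tx":1,"ty":1,"tz":0,"roll":0},{"tx":0,"ty":0,"tz":0,"roll":0},{"tx":0,"ty":0,"tz":0,"roll":0}]' | grep -E "tool_pos|contact|opening";python3 st.py
```

```text
tool_pos: [0.5527, 0.184, 0.0664]
contact_force: [0.5, -3.8, 5.1]
opening: 0.0569

yaw 1.784086746740214 d to pre [ -7.65302594  -9.96551233 -53.63088818] F tool [-3.77231372 -0.328024   -5.1430664 ] q6 -0.019090204134156935 d corner [54.77981485 30.60177917  4.43937315]
tool_pos: [0.553, 0.1849, 0.0663]
contact_force: [-0.1, -4.8, 6.7]
opening: 0.0564

yaw 1.7838996969648877 d to pre [ -8.49789437 -10.5167652  -53.67558908] F tool [-4.64031851 -1.0542123  -6.65796685] q6 -0.01718058984402914 d corner [53.9589032  30.12037082  4.32002812]
```

```bash
for i in 1 2 3; do python3 -m handwheel '[{"tx":1,"ty":0.5,"tz":0,"roll":0},{"tx":0,"ty":0,"tz":0,"roll":0},{"tx":0,"ty":0,"tz":0,"roll":0}]' | grep opening;python3 st.py; done
```

```text
opening: 0.0567

yaw 1.7838429597722463 d to pre [ -9.42060846 -10.9737087  -53.6761696 ] F tool [-4.71455445 -2.72948348 -5.97910024] q6 -0.015438126619478106 d corner [53.04408789 29.66362903  4.3107987 ]
opening: 0.0563

yaw 1.7840004897953259 d to pre [-10.05396393 -11.25277362 -53.68047667] F tool [-5.51703378 -3.11859649 -7.37674394] q6 -0.013757670868195047 d corner [52.45731141 29.43918875  4.21792274]
opening: 0.0564

yaw 1.7843211395891956 d to pre [-10.38000011 -11.37372418 -53.62021347] F tool [-8.63379255 -5.82147152 -8.90377157] q6 -0.012116569040451167 d corner [52.21890277 29.41037527  4.11846153]
```

```bash
for i in 1 2 ; do python3 -m handwheel '[{"tx":0.7,"ty":0.7,"tz":0,"roll":0},{"tx":0,"ty":0,"tz":0,"roll":0},{"tx":0,"ty":0,"tz":0,"roll":0}]' | grep opening;python3 st.py; done
python3 -c "
from h import *
wrist('w5')"
```

```text
opening: 0.0563

yaw 1.7842489697528328 d to pre [-10.44891422 -11.53583361 -53.59510222] F tool [-10.14522302  -9.11761835 -10.62024366] q6 -0.010845740164460231 d corner [52.23040807 29.35198251  3.98274986]
opening: 0.0565

yaw 1.784341584824892 d to pre [-10.58949815 -11.65540438 -53.55714071] F tool [-13.52564809 -11.28390456 -11.87732503] q6 -0.009584878318498486 d corner [52.16572985 29.35154964  3.85305944]
```

View pics/w5.png

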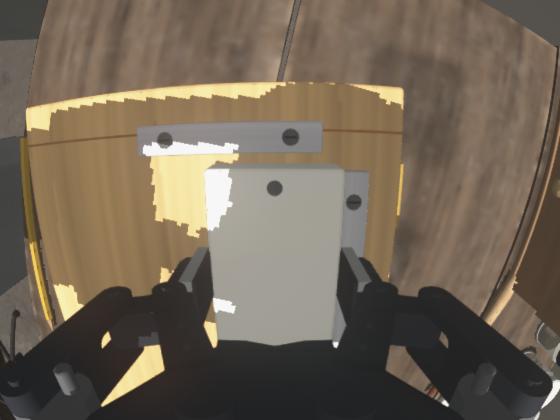

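The plaque's right edge meets the long strip at column 344. There is an apparent gap of 10 px at the short strip (rows 155-165), which I check for parallax.

Run:
```python
from h import *
f=np.load('pics/w5.npz');T=R.from_rotvec(f['r']).as_matrix();im=f['im']
print(im[148:176,300].sum(1),im[148:176,260].sum(1)); print(im[215,335:375].sum(1))
t=lambda uv,z:(1000*(wray('w5',uv,z)-f['p'])@T).round(1)
print("strip lower edge @.068/.062",t([260,155],.068),t([260,155],.062))
print("plaque edge @.080/.062",t([260,165],.080),t([260,165],.062),"bottom edge cand",t([275,165],.062))
print("plaque sides@.08",t([[207,170],[344,170]],.08),"strip left@.068",t([344,215],.068))
```

```text
[394 396 398 387 360 352 351 351 352 353 352 351 353 351 354 362 367 370
 372 375 394 436 458 465 470 472 473 473] [406 407 408 406 379 376 376 376 377 378 378 377 377 377 378 379 384 384
 386 393 415 453 469 475 480 483 483 485]
[471 472 471 471 469 459 443 429 404 399 399 401 405 406 407 407 406 400
 398 399 400 398 397 396 393 393 391 388 386 388 387 370 339 327 327 327
 330 337 344 347]
strip lower edge @.068/.062 [[50.6 -5.8 -2. ]] [[50.  -6.1  4. ]]
plaque edge @.080/.062 [[ 47.9  -5.3 -14. ]] [[45.4 -6.1  4.1]] bottom edge cand [[45.4  0.7  4. ]]
plaque sides@.08 [[ 46.  -26.8 -13.9]
 [ 46.1  28.4 -14.1]] strip left@.068 [[23.6 32.1 -2. ]]
```

Edge at 47.9 mm against the strip at about 51 mm: there is likely still a 3 mm gap, held up by friction. I relieve the sideways and downward load, then push towards the short strip first.

```bash
python3 -m handwheel '[{"tx":0,"ty":-1,"tz":-0.5,"roll":0},{"tx":0,"ty":-1,"tz":-0.5,"roll":0},{"tx":0,"ty":0,"tz":0,"roll":0},{"tx":0,"ty":0,"tz":0,"roll":0}]'|grep opening;python3 st.py
for i in 1 2 3; do python3 -m handwheel '[{"tx":0.7,"ty":0,"tz":0,"roll":0},{"tx":0,"ty":0,"tz":0,"roll":0},{"tx":0,"ty":0,"tz":0,"roll":0}]' | grep opening;python3 st.py; done
```

```text
opening: 0.0565

yaw 1.7836716981567142 d to pre [-13.29078978 -10.85823356 -53.6693259 ] F tool [-2.9030662   0.16001293 -2.07534535] q6 -0.009421711093531378 d corner [49.11883019 29.82412551  4.34537047]
opening: 0.0566

yaw 1.7839689394797966 d to pre [-14.23865753 -10.93784276 -53.6641287 ] F tool [-2.26829798 -0.38925796 -1.54647735] q6 -0.00823942703669525 d corner [48.14683201 29.76347798  4.36321989]
opening: 0.0566

yaw 1.783921720475385 d to pre [-14.95553914 -10.88093491 -53.65629236] F tool [-1.44700625  0.28906838 -0.91898727] q6 -0.0070776868037368545 d corner [47.42294221 29.81876905  4.37972372]
opening: 0.0564

yaw 1.783950993746229 d to pre [-15.11346311 -10.8818207  -53.63769632] F tool [-4.33455154  1.65778416 -0.52653417] q6 -0.005973726289777812 d corner [47.32687454 29.82255685  4.32848246]
```

It slid 5 mm further and has now met the short strip. I push on.

```bash
for i in 1 2; do python3 -m handwheel '[{"tx":0.8,"ty":0,"tz":0,"roll":0},{"tx":0,"ty":0,"tz":0,"roll":0},{"tx":0,"ty":0,"tz":0,"roll":0}]' | grep opening;python3 st.py; done
for i in 1 2; do python3 -m handwheel '[{"tx":0,"ty":0.8,"tz":0.2,"roll":0},{"tx":0,"ty":0,"tz":0,"roll":0},{"tx":0,"ty":0,"tz":0,"roll":0}]' | grep opening;python3 st.py; done
```

```text
opening: 0.0564

yaw 1.78409923004275 d to pre [-15.20722056 -10.89994871 -53.61680952] F tool [-7.82103536  1.5087443  -1.00151377] q6 -0.004719203712947315 d corner [47.31771933 29.81699466  4.24926357]
opening: 0.0566

yaw 1.7842117688014913 d to pre [-15.33185932 -10.94280426 -53.55138488] F tool [-10.47805733   1.96579079  -0.64990127] q6 -0.0034151435389972746 d corner [47.27616497 29.78099996  4.21994939]
opening: 0.0562

yaw 1.784527934325056 d to pre [-15.33243915 -11.11757896 -53.60322154] F tool [-10.08729929  -3.6249236   -3.14866538] q6 -0.0036325528692846805 d corner [47.26878896 29.75048255  4.07353104]
opening: 0.056

yaw 1.784661581066652 d to pre [-15.34328776 -11.32678097 -53.5342054 ] F tool [-9.82839506 -6.96647686 -6.71032256] q6 -0.0036565236907169117 d corner [47.25834778 29.66494272  4.05428144]
```

```bash
for i in 1 2; do python3 -m handwheel '[{"tx":0,"ty":0.9,"tz":-0.2,"roll":0},{"tx":0,"ty":0,"tz":0,"roll":0},{"tx":0,"ty":0,"tz":0,"roll":0}]' | grep opening;python3 st.py; done
python3 -c "
from h import *
im=wrist('w6'); cv2.imwrite('pics/w6c.png',cv2.resize(im[100:300,180:400],(660,600),interpolation=cv2.INTER_CUBIC)[:,:,::-1])"
```

```text
opening: 0.0565

yaw 1.7850108206906892 d to pre [-15.36628302 -11.56616195 -53.49459521] F tool [-9.41781491 -9.47980924 -8.50708486] q6 -0.003837456728399512 d corner [47.22929975 29.56789119  3.99890607]
opening: 0.0564

yaw 1.785305650684074 d to pre [-15.38263422 -11.88710543 -53.39647697] F tool [-10.58282667 -11.08341091 -10.31522151] q6 -0.003997720116753197 d corner [47.20752624 29.37184727  4.01337092]
```

View pics/w6c.png

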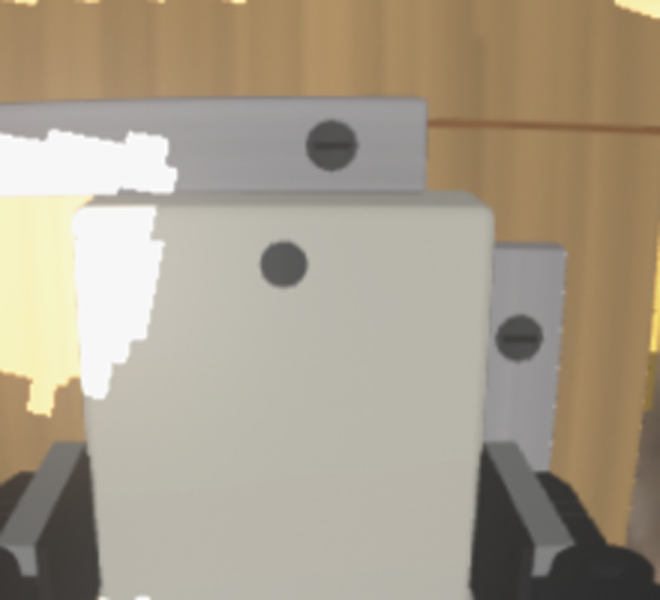

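The plaque abuts the short strip, and the long strip's visible width of about 23 px fits contact. I check that number, lighten the downward press and push a little more.

```bash
python3 - <<'E'
from h import *
f=np.load('pics/w6.npz');T=R.from_rotvec(f['r']).as_matrix()
t=lambda uv,z:(1000*(wray('w6',uv,z)-f['p'])@T).round(1)
print("strip right edge",t([[368,185],[364,250]],.068),"plaque sides",t([[206,175],[343.5,175],[212,265],[340,240]],.080))
E
python3 -m handwheel '[{"tx":0,"ty":0,"tz":-0.6,"roll":0},{"tx":0,"ty":0,"tz":0,"roll":0},{"tx":0,"ty":0,"tz":0,"roll":0}]' | grep opening;python3 st.py
for i in 1 2; do python3 -m handwheel '[{"tx":0.2,"ty":0.9,"tz":-0.3,"roll":0},{"tx":0,"ty":0,"tz":0,"roll":0},{"tx":0,"ty":0,"tz":0,"roll":0}]' | grep opening;python3 st.py; done
```

```text
strip right edge [[37.7 42.5 -2. ]
 [ 6.1 43.2 -1.9]] plaque sides [[ 43.9 -27.3 -13.5]
 [ 44.   28.3 -14. ]
 [  4.  -27.1 -13.4]
 [ 16.   28.4 -13.8]]
opening: 0.0564

yaw 1.785243013840313 d to pre [-15.36019786 -11.84512973 -53.39372272] F tool [-9.88923277 -9.41373591 -6.26945582] q6 -0.004015161702643287 d corner [47.2296727  29.39503743  4.02993717]
opening: 0.0567

yaw 1.7853945789673227 d to pre [-15.42149539 -12.0185012  -53.3182008 ] F tool [-10.92636625 -12.48961143  -8.46458736] q6 -0.003673053179063925 d corner [47.18978258 29.36445997  3.9792546 ]
opening: 0.0563

yaw 1.7854464427657148 d to pre [-15.45561977 -12.18943919 -53.23134622] F tool [-12.42929219 -14.0108734   -9.48450606] q6 -0.0032946951556560755 d corner [47.18017688 29.32805927  3.94184942]
```

Strip face is at 28.5–29.2 mm and the plaque side at about 28.4 mm, so they touch, with 12–14 N towards each strip. I settle and check once more.

```bash
python3 -m handwheel '[{"tx":0,"ty":0,"tz":0,"roll":0},{"tx":0,"ty":0,"tz":0,"roll":0},{"tx":0,"ty":0,"tz":0,"roll":0},{"tx":0,"ty":0,"tz":0,"roll":0},{"tx":0,"ty":0,"tz":0,"roll":0},{"tx":0,"ty":0,"tz":0,"roll":0}]';python3 st.py
python3 -c "
from station import ctrl
print(ctrl.finish_job())"
```

```text
t: 23.97
tool_pos: [0.5525, 0.1917, 0.0666]
tool_rot: [-1.968, -2.444, 0.02]
contact_force: [-11.5, -14.7, 9.7]
opening: 0.0567
grip_force: 50.9

yaw 1.7854130903273904 d to pre [-15.44346732 -12.20765822 -53.22269748] F tool [-11.90990636 -14.51653401  -9.45930214] q6 -0.0033201995761282456 d corner [47.19097431 29.30072134  3.95860321]
the job is handed in; nothing more can be done
None
```

I shut the lid, laid the plaque flat on it and handed the job in at about 24 s with the plaque still gripped and about 12–14 N of push towards each strip; no verdict came back, and the pot, tile and tape roll were never deliberately touched.

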